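Close up the cartons in the holder with its click-stop follower

TASK

Close up the row of three cartons in the wooden holder: with the fingertips push the sliding follower from behind along its rail, towards the cartons, past the first notch and on until it drops into the second notch, and leave it resting there. Only push: grip and lift nothing, do not put fingers on the follower's carton-side face or on its spring housing, leave the cartons standing in the tray without squashing them, and leave the things round about where they are.

Things in the scene. Friction and masses are not known exactly. Their poses are not given: they have to be found in the camera images.
- rack: Wooden tray fixed to the worktop, 108 wide (x), 297 long (y), mm. Origin mid-width on its underside, z up; its +y axis is the pushing direction. Floor top z=6, side walls 26 high, inner width 92. End wall at +y: 60 high, inner face y=+135; the other end (y=-150) is open. A steel rail 12 wide runs along the outside of its -x side (centre x=-60, top z=34) and has two notches.
- notch_1 (a point): First notch, passed over: square cut 11 mm wide and 10 mm deep in the rail's top; the point lies mid-notch level with the rail's top, at x=-60, y=-20, z=34 mm in the rack's frame.
- notch_2 (a point): Second notch, the goal, the one nearer the end wall; same shape, at x=-60, y=+16, z=34 mm in the rack's frame. With the follower here the three cartons have about 8 mm of play left; pushed further they jam against the end wall.
- follower (a joint): Slide of the follower (m), growing towards cartons and end wall, 0 to 0.150; starts at 0 to 0.055. First notch at 0.075, second at 0.111. Plain rail: 2 to 4 N to move, stays where left; a carton adds under 1 N. Within some 3 mm of a notch centre the sprung ball snaps in, running ahead of the finger while the push force dips below 1 N; leaving a notch takes about 9 to 13 N.
- follower_back (a point): Centre of the follower's flat back face, the face to push, 50 mm above the worktop; it looks to the rack's -y. At joint value q it lies at x=0, y=-110 mm+q in the rack's frame. The follower is a solid upright wooden pusher across the tray, 30 mm thick and 86 mm wide, reaching from 8 to 80 mm above the worktop. Behind it the tray is empty.
- follower_arm (a point): Top of the follower's steel arm, which reaches over the rail on the tray's -x side; here, 55 mm up, stands the round spring housing (18 mm across) of the ball that drops into the notches, with a thin pin up to 77 mm. Not to be touched. This point is level with the ball along the rail: it stands over a notch point when the ball is in that notch.
- follower_front (a point): Centre of the follower's front face, which looks at the cartons (the rack's +y), 30 mm ahead of the back face and 50 mm above the worktop; 86 mm wide, 8 to 80 mm above the worktop. Not to be touched by the fingers.
- carton_1: Small printed cardboard carton, 32 mm thick, 80 mm wide, 54 mm tall, 58 g (it may be 0.7 to 1.4 times that), loose, standing in the tray with its broad faces towards the wooden end wall and the follower; origin at the centre of its underside, z up. Its own x axis is its thickness.
- carton_2: Small printed cardboard carton, 32 mm thick, 80 mm wide, 54 mm tall, 58 g (it may be 0.7 to 1.4 times that), loose, standing in the tray with its broad faces towards the wooden end wall and the follower; origin at the centre of its underside, z up. Its own x axis is its thickness.
- carton_3: Small printed cardboard carton, 32 mm thick, 80 mm wide, 54 mm tall, 58 g (it may be 0.7 to 1.4 times that), loose, standing in the tray with its broad faces towards the wooden end wall and the follower; origin at the centre of its underside, z up. Its own x axis is its thickness.
- salt_shaker: Salt shaker, 44 mm across, 90 mm tall, loose beyond the tray; bystander, origin at the centre of its underside.
- pepper_shaker: Pepper shaker, 44 mm across, 90 mm tall, loose beyond the tray; bystander, origin at the centre of its underside.
- teaspoon: Teaspoon, 138 x 28 x 12 mm, lying on the robot's side of the tray; bystander, origin at the centre of its underside.
- mug: Blue-grey mug, 82 x 111 x 106 mm with its handle, beyond the end wall of the tray; bystander, origin at the centre of its underside.
- torch: Small black torch, 30 x 103 x 30 mm, lying to the right; bystander, origin at the centre of its underside.
Things that resemble listed ones, but are neither listed nor needed, are in the scene too. Leave any yellow look-alike of the carton_2 alone. What is shaped like the carton_1 but blue or orange is not meant.

How it is judged:
By the outcome, as a careful person would: the job done as asked, in the order asked, and still so for the second after the job is handed in, with the robot touching nothing.
It also fails if it takes over 48 s, if anything falls off the work surface, if the arm or the gripper's body presses on something with over 40 N, if the wrist force passes 120 N, or if a joint passes its speed limit or range.

ROBOT

A 6-joint arm with a two-finger parallel gripper is mounted at the origin on a cart in front of the work surface, level with it; the furniture and walls round the work are solid. World frame = base frame: x ahead of the robot, y to its left, z up, the work surface at z = 0. Lengths are in m, angles in rad, forces in N, time in s.
With the tool pointing down it reaches from about 0.25 to 0.8 m from the base axis. Payload 3.9 kg.
Tool frame: the origin (TCP) lies where the fingers leave the gripper's body, on its centre line; the fingertips stand 73 mm ahead of it and the grasp point (between the pads) lies 54 mm ahead of it; z points along the fingers, y is the direction in which the jaws open and shut (so a half turn about z gives the same grasp; the last joint's range is limited). The gripper opens to 85 mm and grips with 20 to 120 N. Pads are 22 mm wide; open, the fingers measure 114 mm over their backs; the gripper's body (76 mm by 85 mm) begins 54 mm behind the grasp point. The pads swing forward as they close: fully open they stand 13 mm farther back than shut.
Start: joints at [1.205, 0.26, -0.138, 1.173, 0, 1.571], TCP at [0.188, 0.49, 0.304] pointing down, gripper open.
Joint ranges: [-2.78, 2.78], [-0.83, 1.72], [-1.28, 1.37], [-1.9, 2.12], [-1.57, 1.48], [-3.14, 3.14]. Speed limits (rad/s): [2.57, 2.57, 3.14, 3.14, 3.14, 3.14].

INTERFACE

Orientations are given as a rotation vector (axis times angle).
In Python, from bench import status, imaging, bot gives the robot as it stands.
- The arm moves only by the shell command python3 -m crank 'ROWS' [FORCE]. ROWS is a JSON object of lists of equal length, an entry for each row: "linear": the shift along the tool's x, y, z as a fraction of full scale, a list of three; "rotation": the turn, a rotation vector about the tool's x, y, z as a fraction of full scale, a list of three; "grip": the gripper command: -1 is fully open, 1 is shut, values between are in proportion. In form: {"linear": [[dx, dy, dz], ...], "rotation": [[wx, wy, wz], ...], "grip": [grip, ...]}. A call has 1 to 10 rows; each row is the pose to reach, as a shift and turn from the pose commanded when the call began, along the tool's axes at that moment, turning the shorter way round; what a row does not reach only later rows make up. Full scale, the value 1, is 150 mm for a shift and 2 pi rad for a turn. A row lasts 1/12 s, in which the tool goes at most 41.7 mm and 7.16 degrees, less where a joint would pass 70% of its speed; a pose out of reach is approached as far as the arm can. A call with a number of a shift or a turn outside -1 to 1 is refused whole. A call with a gripper value outside its range is refused whole. The fingers move at their own pace and stop on an object; FORCE is the grip in N (left out, the last holds). Time passes only in rows, so rows that repeat a pose let the fingers close. It gives the time, the measured TCP pose, the force and the opening at its end, in the units of the state.
- status.get_state(): the state, without advancing time (a new reading comes with each control period).
- imaging.read_camera(name): name is "scene" or "top"; returns a dict with "image" (420x560x3 uint8, blue, green, red), "intrinsics" (3x3 intrinsics, pixels), "world_from_camera" (4x4, takes a point from camera to world coordinates). Camera axes: x right, y down, z forward; pixel columns grow to the right and rows downward; lengths in m; the calibration is good to about 2 mm. A picture is of the moment at which its call begins. There is no depth.
- bot.finish_job(): hands the job in, once; it reports no verdict.
The state is a dict: "t": time; "q": joint angles; "joint_velocities": joint speeds; "joint_efforts": joint torques, N m; "tool_pos": TCP position; "tcp_rot": TCP orientation; "wrist_force": force on the tool from outside, world axes, zero at the start; "ft_torque": the same for the moment, N m; "opening": finger opening in m.
Only numpy, scipy, OpenCV 4.12 (cv2) and the standard library are available. Lean on these libraries where they do the work, as an engineer would, in place of code of your own. Each camera call takes 0.05 s, during which the arm holds its last target. There are 200 camera calls.

## Working session

There is one attempt and no reset: what is moved stays moved. The work goes in short steps, Python scripts to look and compute and a shell command to move; the robot and the scene stay as the last step left them, time stands still between calls to the robot, and variables do not carry over. Pictures are saved under pics/ and viewed, about 8 in all and at most 12, crops included, and the job is handed in when it is done.

```bash
mkdir -p pics; python3 - <<'E'
from bench import status, imaging
import cv2,numpy as np
for n in("top","scene"):
    c=imaging.read_camera(n); cv2.imwrite(f"pics/{n}0.png",c["image"]); print(n,c["intrinsics"],c["world_from_camera"])
print(status.get_state())
E
```

```text
top [[407.02831968   0.         278.13308061]
 [  0.         407.02831968 205.80003311]
 [  0.           0.           1.        ]] [[ 0.0204682  -0.9908729   0.13323641  0.36225702]
 [-0.99951334 -0.01714228  0.02606203 -0.04871117]
 [-0.02354018 -0.13370501 -0.99074156  1.09707263]
 [ 0.          0.          0.          1.        ]]
scene [[455.59001823   0.         281.73001453]
 [  0.         455.59001823 206.77667192]
 [  0.           0.           1.        ]] [[ 0.91027021 -0.18326866  0.37124216  0.00894507]
 [-0.41360445 -0.44244987  0.79571947 -1.02988061]
 [ 0.0184256  -0.87786714 -0.47854967  0.69279719]
 [ 0.          0.          0.          1.        ]]
{'t': 0.1, 'q': array([ 1.20500645e+00,  2.60622017e-01, -1.39249468e-01,  1.17272094e+00,
        2.22717324e-05,  1.57081076e+00]), 'joint_velocities': array([ 0.0012811 , -0.00264931,  0.00406957, -0.00126397, -0.00130487,
       -0.00147873]), 'joint_efforts': array([-1.14911936e-04, -4.06507659e+01,  2.54527223e+01,  1.00617702e-02,
        1.88874282e-05, -6.96963767e-06]), 'tool_pos': array([0.18760319, 0.48980576, 0.30314254]), 'tcp_rot': array([-5.71342103e-01, -3.08884688e+00,  2.76758279e-03]), 'wrist_force': array([-0.40919427,  0.32108394,  0.54280621]), 'ft_torque': array([ 0.01152252, -0.02803758,  0.01693276]), 'opening': 0.08494265842877803}
```

View pics/top0.png

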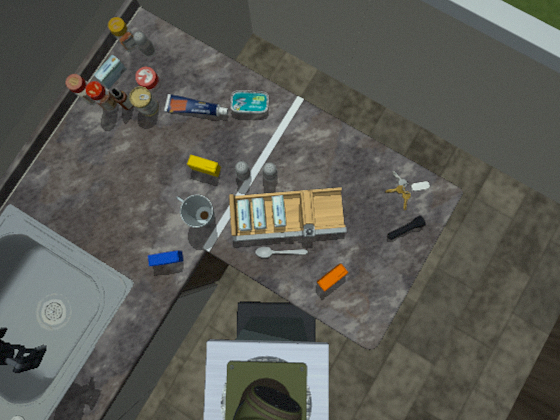

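View pics/scene0.png

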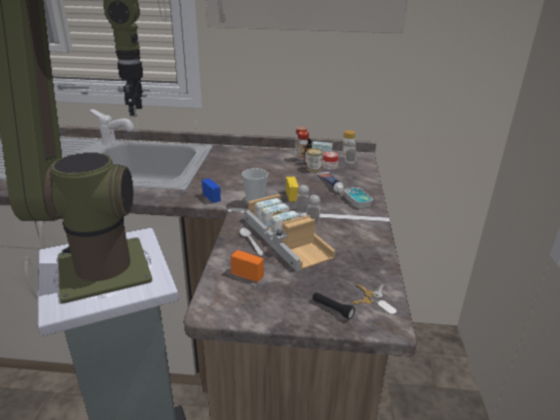

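The top view shows the tray with its end wall on the left (col 232) and its open end on the right (col 344). The rail is on the robot's side and the follower is near (308,213). I'll enlarge that area.

```bash
python3 - <<'E'
import cv2
i=cv2.imread("pics/top0.png")[150:270,210:370]
cv2.imwrite("pics/crop.png",cv2.resize(i,None,fx=5,fy=5,interpolation=cv2.INTER_CUBIC))
E
```

```text
(no output)
```

View pics/crop.png

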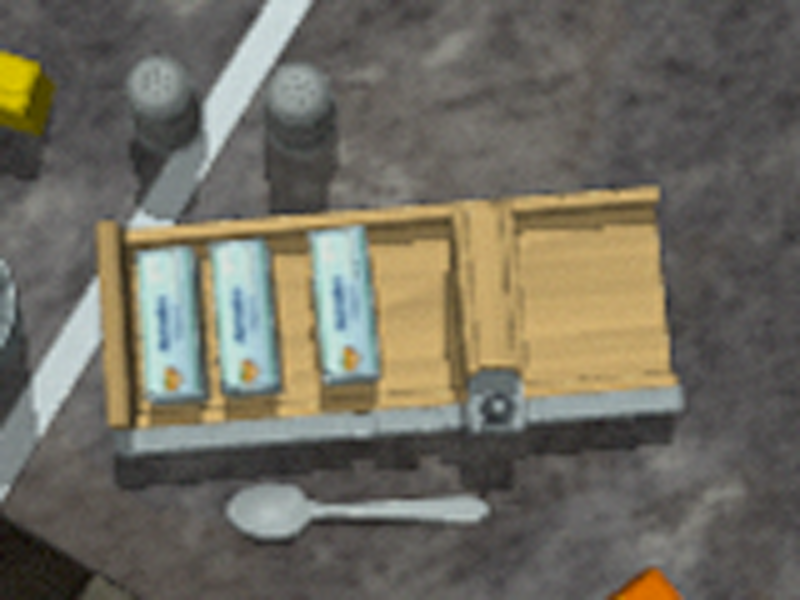

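```bash
cat > h.py <<'E'
import numpy as np
from scipy.optimize import least_squares
K=np.array([[407.02831968,0,278.13308061],[0,407.02831968,205.80003311],[0,0,1]])
T=np.array([[0.0204682,-0.9908729,0.13323641,0.36225702],[-0.99951334,-0.01714228,0.02606203,-0.04871117],[-0.02354018,-0.13370501,-0.99074156,1.09707263],[0,0,0,1]])
def proj(P):
    p=(np.atleast_2d(P)-T[:3,3])@T[:3,:3]; p=p@K.T; return p[:,:2]/p[:,2:]
def unproj(uv,z):
    d=T[:3,:3]@np.linalg.solve(K,[uv[0],uv[1],1]); return T[:3,3]+d*(z-T[2,3])/d[2]
def w(r,P):
    c,s=np.cos(r[2]),np.sin(r[2]); P=np.atleast_2d(P)
    return np.c_[r[0]+c*P[:,0]-s*P[:,1],r[1]+s*P[:,0]+c*P[:,1],P[:,2]]
E
python3 - <<'E'
from h import *
f=lambda u,v:((u+.5)/5-.5+210,(v+.5)/5-.5+150)
pts=[((54,-150,26),(658,188)),((54,135,60),(121,222)),((-54,135,60),(130,424)),((54,147,60),(98,225)),((-54,147,60),(108,425)),
((-54,-150,34),(678,385)),((-66,-150,34),(683,410))]
M=np.array([p[0] for p in pts])/1e3; U=np.array([f(*p[1]) for p in pts])
# follower: front/back top edges far & near, pin
F=[((43,-80,80),(455,203)),((-43,-80,80),(470,370)),((43,-110,80),(503,200)),((-43,-110,80),(520,368))]
FM=np.array([p[0] for p in F])/1e3; FU=np.array([f(*p[1]) for p in F])
def res(x):
    G=FM+[0,x[3],0]
    return np.r_[proj(w(x,M))-U,proj(w(x,G))-FU].ravel()
s=least_squares(res,[.4,0,0,.03],loss='soft_l1'); x=s.x
print(x,np.degrees(x[2])); print(res(x).reshape(-1,2).round(2))
a=unproj(f(497,405),.070);c,sn=np.cos(x[2]),np.sin(x[2]);d=a[:2]-x[:2]
print("pin in rack",c*d[0]+sn*d[1],-sn*d[0]+c*d[1], "-> q",-sn*d[0]+c*d[1]+.095)
for n,P in dict(back=(0,-.11+x[3],.05),n2=(-.06,.016,.034),open=(0,-.15,0)).items(): print(n,w(x,P))
E
```

```text
[ 0.49238045 -0.04392961  0.0980167   0.04379948] 5.6159431778198465
[[ 0.18 -0.6 ]
 [-0.64 -0.91]
 [ 0.21  0.29]
 [-0.65 -1.14]
 [-0.07  0.46]
 [ 0.65  0.09]
 [ 0.11 -0.33]
 [-0.91  0.43]
 [-1.    0.8 ]
 [ 1.31  0.08]
 [ 0.96  0.25]]
pin in rack -0.05905526480742846 -0.05136900000788017 -> q 0.043630999992119834
back [[ 0.49885882 -0.10981239  0.05      ]]
n2 [[ 0.43110268 -0.033878    0.034     ]]
open [[ 0.50705942 -0.19320964  0.        ]]
```

The fit is consistent: residuals are about 1 px, and the pin gives the same q of about 0.044. Next I'll work out the approach to 40 mm behind the back face.

```bash
cat >> h.py <<'E'
from scipy.spatial.transform import Rotation as R
RK=np.array([0.49238,-0.04393,0.09802])
def go(P):
    "rack-frame finger centre (m), TCP z -> shift/turn in tool units"
    from bench import status
    s=status.get_state(); r=R.from_rotvec(s["tcp_rot"]); t=w(RK,P)[0]
    x=np.array([-np.sin(RK[2]),np.cos(RK[2]),0]); g=R.from_matrix(np.c_[x,np.cross([0,0,-1],x),[0,0,-1]])
    d=t-s["tool_pos"]
    print("t",s["t"],"target",t.round(4),"lin",(r.inv().apply(d)/.15).round(3),"rot",((r.inv()*g).as_rotvec()/2/np.pi).round(4),"q6",s["q"][5].round(2))
def where():
    from bench import status
    s=status.get_state(); c,n=np.cos(RK[2]),np.sin(RK[2]); d=s["tool_pos"][:2]-RK[:2]; f=s["wrist_force"]
    print("t",s["t"],"rack x,y",(1e3*np.array([c*d[0]+n*d[1],-n*d[0]+c*d[1]])).round(1),"z",s["tool_pos"][2].round(4),"Fpush",(-n*f[0]+c*f[1]).round(2),"f",f.round(1))
E
python3 -c "
from h import *
go((0,-.106,.25))"
```

```text
t 0.1 target [ 0.5028 -0.1494  0.25  ] lin [-3.486 -3.227  0.36 ] rot [-0.0003  0.0002  0.1762] q6 1.57
```

```bash
python3 -m crank '{"linear":[[-0.2,-0.19,0],[-0.45,-0.42,0],[-0.7,-0.65,0],[-0.95,-0.88,0],[-1,-0.93,0],[-1,-0.93,0]],"rotation":[[0,0,0],[0,0,0],[0,0,0],[0,0,0],[0,0,0],[0,0,0]],"grip":[1,1,1,1,1,1]}' 20
python3 -m crank '{"linear":[[-0.2,-0.19,0],[-0.45,-0.42,0],[-0.7,-0.65,0],[-0.95,-0.88,0],[-1,-0.93,0],[-1,-0.93,0]],"rotation":[[0,0,0],[0,0,0],[0,0,0],[0,0,0],[0,0,0],[0,0,0]],"grip":[1,1,1,1,1,1]}'
python3 -m crank '{"linear":[[-0.2,-0.19,0],[-0.45,-0.42,0],[-0.7,-0.65,0],[-0.95,-0.88,0],[-1,-0.93,0],[-1,-0.93,0]],"rotation":[[0,0,0],[0,0,0],[0,0,0],[0,0,0],[0,0,0],[0,0,0]],"grip":[1,1,1,1,1,1]}'
python3 -c "
from h import *
go((0,-.106,.25))"
```

```text
t: 0.6
tool_pos: [0.2789, 0.3006, 0.3035]
tcp_rot: [0.582, 3.087, -0.007]
wrist_force: [-1.8, -0.8, -0.1]
opening: 0.0124
t: 1.1
tool_pos: [0.3703, 0.1175, 0.3038]
tcp_rot: [0.586, 3.084, -0.004]
wrist_force: [0.3, 1.0, -0.3]
opening: 0.0001
t: 1.6
tool_pos: [0.4616, -0.066, 0.3036]
tcp_rot: [0.581, 3.084, -0.004]
wrist_force: [1.0, 0.5, 0.2]
opening: -0.0001
t 1.6 target [ 0.5028 -0.1494  0.25  ] lin [-0.456 -0.418  0.359] rot [1.000e-04 6.000e-04 1.752e-01] q6 0.23
```

```bash
python3 -m crank '{"linear":[[-0.2,-0.19,0],[-0.4,-0.38,0.1],[-0.45,-0.41,0.3],[-0.45,-0.41,0.35],[-0.45,-0.41,0.35],[-0.45,-0.41,0.35],[-0.45,-0.41,0.35],[-0.45,-0.41,0.35],[-0.45,-0.41,0.35],[-0.45,-0.41,0.35]],"rotation":[[0,0,0.018],[0,0,0.036],[0,0,0.054],[0,0,0.072],[0,0,0.09],[0,0,0.108],[0,0,0.126],[0,0,0.144],[0,0,0.162],[0,0,0.1755]],"grip":[1,1,1,1,1,1,1,1,1,1]}'
python3 -m crank '{"linear":[[0,0,0],[0,0,0]],"rotation":[[0,0,0],[0,0,0]],"grip":[1,1]}'
python3 -c "
from h import *
go((0,-.106,.112));where()"
```

```text
t: 2.43
tool_pos: [0.4993, -0.1417, 0.2509]
tcp_rot: [-2.109, -2.326, 0.0]
wrist_force: [-0.5, -0.3, -0.2]
opening: -0.0001
t: 2.6
tool_pos: [0.4994, -0.1421, 0.2511]
tcp_rot: [-2.101, -2.335, 0.0]
wrist_force: [-0.0, -0.1, 0.3]
opening: -0.0005
t 2.6 target [ 0.5028 -0.1494  0.112 ] lin [-0.052  0.018  0.927] rot [-0.0001 -0.0001  0.0012] q6 1.19
t 2.6 rack x,y [ -2.6 -98.3] z 0.2511 Fpush -0.13 f [-0.  -0.1  0.3]
```

```bash
python3 -m crank '{"linear":[[-0.05,0.018,0.2],[-0.05,0.018,0.4],[-0.05,0.018,0.6],[-0.05,0.018,0.8],[-0.05,0.018,0.9],[-0.05,0.018,0.92],[-0.05,0.018,0.92]],"rotation":[[0,0,0.0012],[0,0,0.0012],[0,0,0.0012],[0,0,0.0012],[0,0,0.0012],[0,0,0.0012],[0,0,0.0012]],"grip":[1,1,1,1,1,1,1]}'
python3 - <<'E'
from h import *; from bench import imaging; import cv2
where()
i=imaging.read_camera("scene")["image"][170:290,200:360]
cv2.imwrite("pics/s1.png",cv2.resize(i,None,fx=5,fy=5,interpolation=cv2.INTER_CUBIC))
E
```

```text
t: 3.18
tool_pos: [0.502, -0.1496, 0.1123]
tcp_rot: [-2.11, -2.324, 0.002]
wrist_force: [0.5, -1.2, 0.7]
opening: 0.0001
t 3.1833 rack x,y [  -0.8 -106.1] z 0.1123 Fpush -1.2 f [ 0.5 -1.2  0.7]
```

View pics/s1.png

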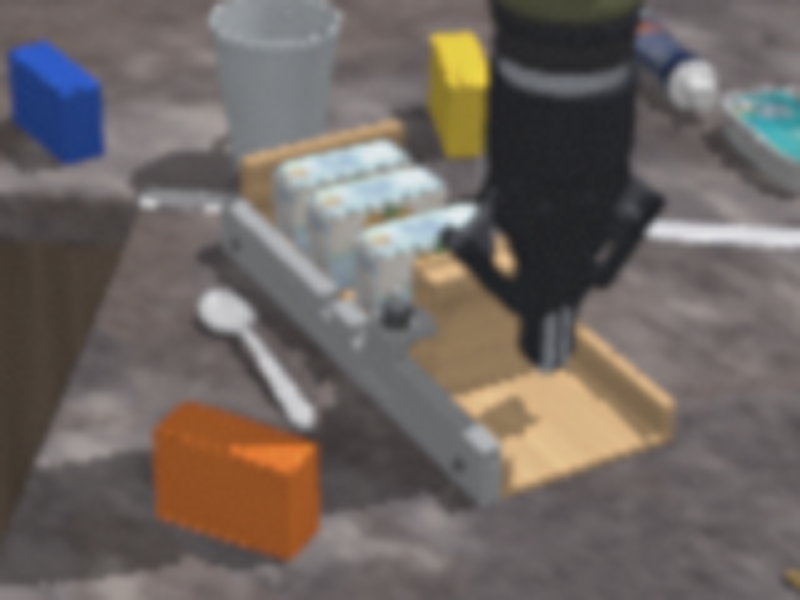

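The closed fingers (crop 545,350) hang inside the tray behind the follower, with the knuckles above it and clear of the housing. Now I'll approach and start pushing.

```bash
python3 -m crank '{"linear":[[0.04,0,0],[0.08,0,0],[0.12,0,0],[0.15,0,0],[0.17,0,0],[0.18,0,0],[0.19,0,0],[0.2,0,0]],"rotation":[[0,0,0],[0,0,0],[0,0,0],[0,0,0],[0,0,0],[0,0,0],[0,0,0],[0,0,0]],"grip":[1,1,1,1,1,1,1,1]}'
python3 -c "from h import *;where()"
python3 -m crank '{"linear":[[0.01,0,0],[0.02,0,0],[0.03,0,0],[0.04,0,0]],"rotation":[[0,0,0],[0,0,0],[0,0,0],[0,0,0]],"grip":[1,1,1,1]}'
python3 -c "from h import *;where()"
python3 -m crank '{"linear":[[0.01,0,0],[0.02,0,0],[0.03,0,0],[0.04,0,0]],"rotation":[[0,0,0],[0,0,0],[0,0,0],[0,0,0]],"grip":[1,1,1,1]}'
python3 -c "from h import *;where()"
```

```text
t: 3.9
tool_pos: [0.5002, -0.1211, 0.1138]
tcp_rot: [2.113, 2.322, -0.002]
wrist_force: [-0.7, -2.8, 3.4]
opening: -0.0
t 3.9 rack x,y [  0.2 -77.6] z 0.1138 Fpush -2.74 f [-0.7 -2.8  3.4]
t: 4.23
tool_pos: [0.4996, -0.1148, 0.1138]
tcp_rot: [2.114, 2.323, -0.0]
wrist_force: [-0.9, -3.6, 5.8]
opening: -0.0001
t 4.2333 rack x,y [  0.2 -71.2] z 0.1138 Fpush -3.54 f [-0.9 -3.6  5.8]
t: 4.57
tool_pos: [0.499, -0.1087, 0.1138]
tcp_rot: [2.114, 2.323, -0.0]
wrist_force: [-1.6, -3.8, 5.6]
opening: 0.0003
t 4.5667 rack x,y [  0.2 -65.1] z 0.1138 Fpush -3.65 f [-1.6 -3.8  5.6]
```

There's an unexpected upward force of about 5.7 N, so I'm looking before pushing further.

```bash
python3 - <<'E'
from h import *; from bench import imaging; import cv2
where()
i=imaging.read_camera("scene")["image"][185:265,240:340]
cv2.imwrite("pics/s2.png",cv2.resize(i,None,fx=7,fy=7,interpolation=cv2.INTER_CUBIC))
E
```

```text
t 4.5667 rack x,y [  0.2 -65.1] z 0.1138 Fpush -3.65 f [-1.6 -3.8  5.6]
```

View pics/s2.png

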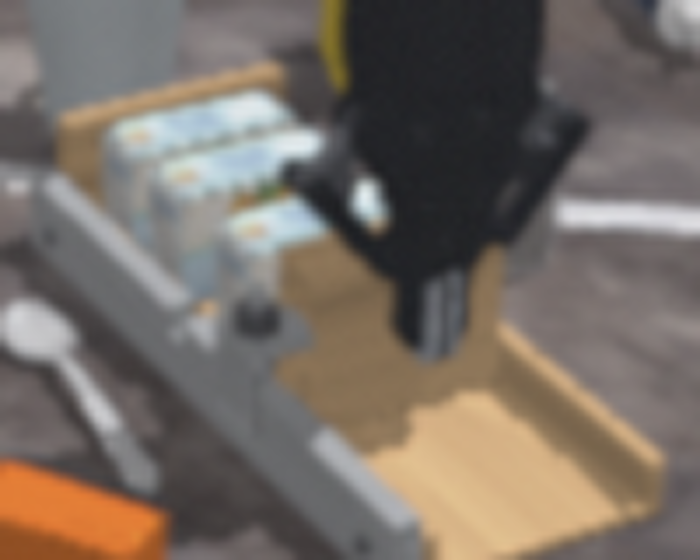

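The follower moves correctly, but the finger linkage seems to rest on its top edge (crop ~370,270). I'll back off, raise by 15 mm so only the fingertips touch the back face, and go on.

```bash
python3 -m crank '{"linear":[[-0.04,0,0],[-0.08,0,0],[-0.12,0,0],[-0.12,0,-0.05],[-0.12,0,-0.1],[-0.12,0,-0.1],[-0.12,0,-0.1]],"rotation":[[0,0,0],[0,0,0],[0,0,0],[0,0,0],[0,0,0],[0,0,0],[0,0,0]],"grip":[1,1,1,1,1,1,1]}'
python3 -c "from h import *;where()"
python3 -m crank '{"linear":[[0.03,0,0],[0.06,0,0],[0.09,0,0],[0.105,0,0],[0.115,0,0],[0.125,0,0],[0.135,0,0],[0.145,0,0]],"rotation":[[0,0,0],[0,0,0],[0,0,0],[0,0,0],[0,0,0],[0,0,0],[0,0,0],[0,0,0]],"grip":[1,1,1,1,1,1,1,1]}'
python3 -c "from h import *;where()"
```

```text
t: 5.2
tool_pos: [0.5011, -0.1264, 0.1292]
tcp_rot: [2.113, 2.323, 0.002]
wrist_force: [0.5, -0.4, -0.2]
opening: 0.0005
t 5.2 rack x,y [  0.6 -83. ] z 0.1292 Fpush -0.43 f [ 0.5 -0.4 -0.2]
t: 5.87
tool_pos: [0.4983, -0.1052, 0.1283]
tcp_rot: [2.114, 2.323, -0.002]
wrist_force: [-0.6, -3.0, -0.7]
opening: -0.0002
t 5.8667 rack x,y [ -0.1 -61.6] z 0.1283 Fpush -2.89 f [-0.6 -3.  -0.7]
```

The vertical force is gone. I'll go on in small steps, using the first notch's force signature to calibrate position.

```bash
python3 -m crank '{"linear":[[0.015,0,0],[0.03,0,0],[0.045,0,0]],"rotation":[[0,0,0],[0,0,0],[0,0,0]],"grip":[1,1,1]}' >/dev/null; python3 -c "from h import *;where()"
python3 -m crank '{"linear":[[0.01,0,0],[0.015,0,0]],"rotation":[[0,0,0],[0,0,0]],"grip":[1,1]}' >/dev/null; python3 -c "from h import *;where()"
python3 -m crank '{"linear":[[0.01,0,0],[0.015,0,0]],"rotation":[[0,0,0],[0,0,0]],"grip":[1,1]}' >/dev/null; python3 -c "from h import *;where()"
python3 -m crank '{"linear":[[0.005,0,0],[0.01,0,0]],"rotation":[[0,0,0],[0,0,0]],"grip":[1,1]}' >/dev/null; python3 -c "from h import *;where()"
python3 -m crank '{"linear":[[0.005,0,0],[0.01,0,0]],"rotation":[[0,0,0],[0,0,0]],"grip":[1,1]}' >/dev/null; python3 -c "from h import *;where()"
python3 -m crank '{"linear":[[0.005,0,0],[0.01,0,0]],"rotation":[[0,0,0],[0,0,0]],"grip":[1,1]}' >/dev/null; python3 -c "from h import *;where()"
python3 -m crank '{"linear":[[0.005,0,0],[0.01,0,0]],"rotation":[[0,0,0],[0,0,0]],"grip":[1,1]}' >/dev/null; python3 -c "from h import *;where()"
```

```text
t 6.1167 rack x,y [ -0.1 -54.4] z 0.1283 Fpush -2.33 f [-0.5 -2.4 -0.8]
t 6.2833 rack x,y [  0.2 -51.3] z 0.1284 Fpush -0.86 f [-0.2 -0.9 -0.5]
t 6.45 rack x,y [  0.5 -49.2] z 0.1286 Fpush -0.3 f [-0.1 -0.3  0.1]
t 6.6167 rack x,y [  0.4 -48.1] z 0.1285 Fpush 0.05 f [-0.6 -0.  -0.1]
t 6.7833 rack x,y [  0.2 -46.7] z 0.1284 Fpush -0.33 f [ 1.  -0.2  0.1]
t 6.95 rack x,y [  0.3 -46.1] z 0.1285 Fpush -5.13 f [ 1.  -5.1 -0.8]
t 7.1167 rack x,y [  0.3 -45.6] z 0.1285 Fpush -8.8 f [-0.4 -8.9 -1.1]
```

Notch 1 shows clearly: the force dips from TCP y≈−51, and contact resumes at −46.5. Notch 2 rest should then be at about −10.5, with the snap at about −14. Leaving notch 1 now.

```bash
python3 -m crank '{"linear":[[0.005,0,0],[0.01,0,0],[0.015,0,0],[0.02,0,0]],"rotation":[[0,0,0],[0,0,0],[0,0,0],[0,0,0]],"grip":[1,1,1,1]}' >/dev/null; python3 -c "from h import *;where()"
python3 -m crank '{"linear":[[0.005,0,0],[0.01,0,0],[0.015,0,0],[0.02,0,0]],"rotation":[[0,0,0],[0,0,0],[0,0,0],[0,0,0]],"grip":[1,1,1,1]}' >/dev/null; python3 -c "from h import *;where()"
python3 -m crank '{"linear":[[0.01,0,0],[0.02,0,0],[0.03,0,0],[0.04,0,0]],"rotation":[[0,0,0],[0,0,0],[0,0,0],[0,0,0]],"grip":[1,1,1,1]}' >/dev/null; python3 -c "from h import *;where()"
```

```text
t 7.45 rack x,y [  0.3 -44.3] z 0.1286 Fpush -12.41 f [  0.7 -12.4  -1.7]
t 7.7833 rack x,y [  0.3 -38.6] z 0.1285 Fpush -3.09 f [ 0.2 -3.1 -1.5]
t 8.1167 rack x,y [  0.2 -31.7] z 0.1285 Fpush -4.06 f [ 0.5 -4.   0.3]
```

```bash
python3 -m crank '{"linear":[[0.01,0,0],[0.02,0,0],[0.03,0,0],[0.04,0,0],[0.05,0,0],[0.06,0,0],[0.07,0,0]],"rotation":[[0,0,0],[0,0,0],[0,0,0],[0,0,0],[0,0,0],[0,0,0],[0,0,0]],"grip":[1,1,1,1,1,1,1]}' >/dev/null; python3 -c "from h import *;where()"
python3 -m crank '{"linear":[[0.005,0,0],[0.01,0,0]],"rotation":[[0,0,0],[0,0,0]],"grip":[1,1]}' >/dev/null; python3 -c "from h import *;where()"
python3 -m crank '{"linear":[[0.005,0,0],[0.01,0,0]],"rotation":[[0,0,0],[0,0,0]],"grip":[1,1]}' >/dev/null; python3 -c "from h import *;where()"
```

```text
t 8.7 rack x,y [  0.3 -21.2] z 0.1285 Fpush -3.15 f [-0.9 -3.3  1.5]
t 8.8667 rack x,y [  0.3 -19.7] z 0.1285 Fpush -3.45 f [ 0.1 -3.5  0.4]
t 9.0333 rack x,y [  0.2 -18.3] z 0.1284 Fpush -4.73 f [-0.  -4.8  2.1]
```

```bash
python3 -m crank '{"linear":[[0.005,0,0],[0.01,0,0]],"rotation":[[0,0,0],[0,0,0]],"grip":[1,1]}' >/dev/null; python3 -c "from h import *;where()"
python3 -m crank '{"linear":[[0.005,0,0],[0.01,0,0]],"rotation":[[0,0,0],[0,0,0]],"grip":[1,1]}' >/dev/null; python3 -c "from h import *;where()"
python3 -m crank '{"linear":[[0.005,0,0],[0.01,0,0]],"rotation":[[0,0,0],[0,0,0]],"grip":[1,1]}' >/dev/null; python3 -c "from h import *;where()"
```

```text
t 9.2 rack x,y [  0.2 -16.6] z 0.1284 Fpush -2.38 f [-1.  -2.5  1.2]
t 9.3667 rack x,y [  0.3 -14.9] z 0.1283 Fpush -1.03 f [-0.4 -1.1  1.1]
t 9.5333 rack x,y [  0.2 -13.2] z 0.1282 Fpush 0.29 f [-0.5  0.2  0.1]
```

The force fell to zero at −13.2, so the follower ran ahead. A light touch near −10.5 should confirm it is seated.

```bash
python3 -m crank '{"linear":[[0.005,0,0],[0.01,0,0]],"rotation":[[0,0,0],[0,0,0]],"grip":[1,1]}' >/dev/null; python3 -c "from h import *;where()"
python3 -m crank '{"linear":[[0.003,0,0],[0.006,0,0]],"rotation":[[0,0,0],[0,0,0]],"grip":[1,1]}' >/dev/null; python3 -c "from h import *;where()"
```

```text
t 9.7 rack x,y [  0.2 -12. ] z 0.1283 Fpush 0.29 f [-0.7  0.2 -0.3]
t 9.8667 rack x,y [  0.3 -11.3] z 0.1284 Fpush -0.26 f [ 0.5 -0.2 -0.2]
```

```bash
python3 -m crank '{"linear":[[0.003,0,0],[0.006,0,0]],"rotation":[[0,0,0],[0,0,0]],"grip":[1,1]}' >/dev/null; python3 -c "from h import *;where()"
```

```text
t 10.0333 rack x,y [  0.3 -10.5] z 0.1284 Fpush -0.77 f [-0.  -0.8 -0.5]
```

Contact begins right where predicted (−10.5), so it is seated. I'll retract and take a picture.

```bash
python3 -m crank '{"linear":[[-0.05,0,0],[-0.2,0,0],[-0.4,0,0],[-0.6,0,0],[-0.7,0,-0.2],[-0.8,0,-0.45],[-0.9,0,-0.7],[-1,0,-0.8],[-1,0,-0.8],[-1,0,-0.8]],"rotation":[[0,0,0],[0,0,0],[0,0,0],[0,0,0],[0,0,0],[0,0,0],[0,0,0],[0,0,0],[0,0,0],[0,0,0]],"grip":[1,1,1,1,1,1,1,1,1,1]}'
python3 - <<'E'
from h import *; from bench import imaging; import cv2
where()
i=imaging.read_camera("top")["image"]; cv2.imwrite("pics/top9.png",i)
i=i[150:270,210:370]; i=cv2.resize(i,None,fx=5,fy=5,interpolation=cv2.INTER_CUBIC)
f=lambda p:tuple(int(v) for v in ((p+.5-[210,150])*5-.5).round())
q=.111
for P in [(.043,-.11+q,.08),(-.043,-.11+q,.08),(.043,-.08+q,.08),(-.043,-.08+q,.08),(-.06,-.095+q,.077)]: cv2.circle(i,f(proj(w(RK,P))[0]),4,(0,0,255),1)
cv2.imwrite("pics/crop9.png",i)
E
```

```text
t: 10.87
tool_pos: [0.5083, -0.2049, 0.2492]
tcp_rot: [2.114, 2.321, 0.002]
wrist_force: [-0.5, 0.7, -0.9]
opening: 0.0001
t 10.8667 rack x,y [ 1.000e-01 -1.618e+02] z 0.2492 Fpush 0.71 f [-0.5  0.7 -0.9]
```

View pics/crop9.png

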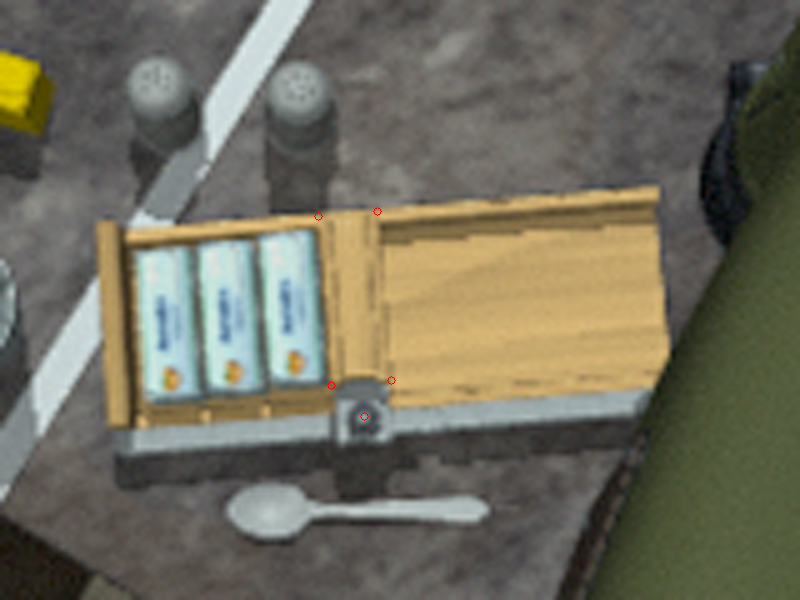

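The predicted markers for q=0.111 sit on the pin (364,416) and bracket the follower's top corners. The cartons are upright with play left, and the shakers and spoon haven't moved. Handing in.

```bash
python3 -c "
from bench import bot
print(bot.finish_job())"
```

```text
the job is handed in; nothing more can be done
None
```

The follower is resting in the second notch, and I handed the job in at about 11 s on the robot's clock, with the arm clear of everything.

**Push:** I pushed it from behind with the closed fingertips. Leaving the first notch took about 12.4 N. At the second notch the push force fell to about zero from TCP y = −13.2 mm along the rack. A light touch met it again at −10.5 mm, where the first notch's signature predicted.

**Last checks:** In the final top picture, the marker predicted for q = 0.111 falls on the spring housing's pin. The three cartons stand upright with some play left, and the shakers and teaspoon have not moved. I did not inspect the mug, the torch or the look-alikes in that picture; the arm's path stayed well above or away from them.

**One thing went wrong:** At the start of the push an upward force of about 6 N appeared. It was probably the finger linkage resting on the follower's top edge. I backed off, raised the tool about 15 mm and went on. The vertical force stayed at about 2 N or less after that, and I saw no contact with the spring housing or the carton-side face.

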